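# Snap a spindle into the pull gauge and proof-pull it

## Robot

A 6-joint arm with a two-finger parallel gripper is mounted at the origin on a cart in front of the work surface, level with it; the furniture and walls round the work are solid. World frame = base frame: x ahead of the robot, y to its left, z up, the work surface at z = 0. Lengths are in mm, angles in rad, forces in N, time in s.
With the tool pointing down it reaches from about 350 to 775 mm from the base axis. Payload 7.3 kg.
Tool frame: the origin (TCP) lies at the very end of the fingers, on their centre line; the grasp point (between the pads) lies 19 mm behind it; z points along the fingers, x is the direction in which the jaws open and shut, and the axes are right-handed (so a half turn about z gives the same grasp; the last joint's range is limited). The gripper opens to 92 mm and grips with 3 to 60 N. Pads are 19 mm wide; open, the fingers measure 130 mm over their backs; the gripper's body (75 mm by 190 mm) begins 47 mm behind the grasp point.
Start: joints at [-1.356, 0.342, 1.524, -0, 1.275, -0.146], TCP at [185.36, -491.209, 226.741] pointing down, gripper open.
Joint ranges: [-2.53, 2.53], [-0.77, 2.02], [0.04, 2.7], [-1, 4.14], [0.28, 2.66], [-3.11, 3.11]. Speed limits (rad/s): [2.57, 2.57, 3.14, 3.14, 3.14, 3.14].

## Interface

Orientations are given as [roll, pitch, yaw] about the fixed x, y, z axes, in that order (R = Rz(yaw) Ry(pitch) Rx(roll)).
In Python, from plant import bot, capture, camera_params gives the robot as it stands.
- The arm moves only by the shell command python3 -m jog 'ROWS' [OPENING]. ROWS is a JSON object of lists of equal length, an entry for each row: "xyz": the shift along the world's x, y, z as a fraction of full scale, a list of three; "angular": the turn, a rotation vector about the world's x, y, z as a fraction of full scale, a list of three. In form: {"xyz": [[x, y, z], ...], "angular": [[wx, wy, wz], ...]}. A call has 1 to 10 rows; each row shifts and turns the pose as measured when the row begins; what a row does not reach is not made up. Full scale, the value 1, is 2 cm for a shift and 6 degrees for a turn. A row lasts 1/10 s, in which the tool goes at most 50 mm and 8.59 degrees, less where a joint would pass 70% of its speed; a pose out of reach is approached as far as the arm can. A call with a number of a shift or a turn outside -1 to 1 is refused whole. A call with a gripper value outside its range is refused whole. OPENING is the closure, from -1 (fully open) to 1 (shut), set as the call begins (- or left out, the last holds). The fingers move at their own pace and stop on an object; the grip force is fixed at half the most. Time passes only in rows, so rows that do not move let the fingers close. It gives the time, the measured TCP pose, the force and the opening at its end, in the units of the state.
- bot.get_obs(): the state, without advancing time (a new reading comes with each control period).
- capture(name): name is "side" or "top"; returns the picture (480x640x3 uint8, red, green, blue); there is no depth.
- camera_params(name): a dict with "fx", "fy", "cx", "cy" (pixels), "k1" (the pictures are not rectified: a ray, as slopes to the right and down, at radius r is drawn at 1 + k1 r^2 times it, then the intrinsics apply), "rvec" (rotation vector, rad) and "tvec" (3), from world to camera coordinates, as OpenCV has them. Camera axes: x right, y down, z forward; pixel columns grow to the right and rows downward; lengths in mm; the calibration is good to about 2 mm. A picture is of the moment at which its call begins. camera_params takes no time and is no camera call.
- bot.close_job(): hands the job in, once; it reports no verdict.
The state is a dict: "time": time; "joint_positions": joint angles; "dq": joint speeds; "tau": joint torques, N m; "tool_pos": TCP position; "tcp_rot": TCP orientation; "contact_force": force on the tool from outside, world axes, zero at the start; "moment": the same for the moment, N m; "grip_width": finger opening in mm.
Only numpy, scipy, OpenCV 4.12 (cv2) and the standard library are available. Lean on these libraries where they do the work, as an engineer would, in place of code of your own. Each camera call takes 0.05 s, during which the arm holds its last target.

## Task

Take the spindle with the black knob out of the wooden rack, push it straight down into the socket of the pull gauge until the catches snap and its collar sits on the socket, then, keeping it seated, pull it straight up to about 14 N on the dial (needle between the two long marks), hold that for a good second, ease off and let go, leaving it seated and upright. Never load the gauge beyond 20 N, pushing or pulling, and leave the plain peg and the other things on the table alone.

Things in the scene. Friction and masses are not known exactly. Their poses are not given: they have to be found in the camera images.
- spindle: Loose steel spindle, 98 mm long, 0.08 to 0.15 kg, standing in one of the rack's two holes (which one varies). Origin at the tip of its foot, z up its axis. From the tip up: cone from 5 to 14 mm diameter (z 0 to 8), bulb 14 mm (to z 12), neck 9 mm (to 19), shank 14 mm (to 29), collar 32 mm (to 34), round shaft 16 mm (to 84), black knob 24 mm (to 98).
- spindle_grip (a point): Point on the spindle's axis in the middle of the shaft, 60 mm above the foot tip: the place to grip it, firmly (40 N or more), so that it does not slip in the pull.
- spindle_collar (a point): Centre of the underside of the spindle's collar, 29 mm above its foot tip.
- plain_peg: Loose steel peg beside the spindle in the other hole, without knob or groove: same 32 mm collar, 16 mm shaft that ends 29 mm above its collar. Origin 29 mm below the underside of its collar. To be left alone.
- rack: Fixed wooden block 60 x 130 x 40 mm with two holes of 19 mm along its y axis, 34 mm to either side of the middle. Origin at the centre of its underside. The collars rest on its top, 40 mm up.
- pull_gauge: Fixed grey bench gauge; base plate 175 x 112 x 10 mm. Origin under the socket axis, z up; the plate reaches 120 mm to its -x side (where a 62 mm round dial lies, its face tilted) and 55 mm to +x. Two guide posts 38 mm to either side of the socket along y. Nothing of it is higher than 52 mm.
- socket_mouth (a point): Centre of the top rim of the socket: a hole of 16 mm with a 2 mm chamfer, 34 mm deep, in a 44 mm square aluminium block; rim 48 mm above the table. The spindle is home when its collar lies on this rim. The block floats on springs, about 12 N per mm up or down, and this point moves with it.
- catch_level (a point): Point on the socket's axis, 14 mm below the rim, at the two small 4 mm high spring catches that reach into the hole from its -x and +x sides. Pushing the spindle's bulb past them takes about 6 to 12 N, felt while the collar is some 15 to 7 mm above the rim; then it slides on easily and snaps as the collar meets the rim. Snapped, it has about 1 mm of play upwards and is then held; pushed in only part-way, it comes out again when pulled.
- needle (a joint): Needle of the dial, rad: 0.1 rad per N on the socket, positive (clockwise from above) for a pull up, negative for a push down; near 0 unloaded (a seated spindle's weight reads about -0.1). At 0 it points along the gauge's +x (towards the socket). Ticks every 5 N, two long marks at 12 and 16 N (1.2 and 1.6 rad).
- label_bundle_a: Bundle of paper labels, 66 x 103 x 24 mm, lying by; origin at the centre of its underside.
- tape_measure: Tape measure, 57 x 73 x 27 mm, lying by; origin at the centre of its underside.

How it is judged:
By the outcome, as a careful person would: the job done as asked, in the order asked, and still so for the second after the job is handed in, with the robot touching nothing.
It also fails if it takes over 69 s, if anything falls off the work surface, if the arm or the gripper's body presses on something with over 40 N, if the wrist force passes 120 N, or if a joint passes its speed limit or range.

## Working session

There is one attempt and no reset: what is moved stays moved. The work goes in short steps, Python scripts to look and compute and a shell command to move; the robot and the scene stay as the last step left them, time stands still between calls to the robot, and variables do not carry over. Pictures are saved under pics/ and viewed, and the job is handed in when it is done.

```bash
ls; mkdir -p pics
python3 - <<'E'
from plant import bot,capture,camera_params
import cv2
print(bot.get_obs())
for n in("side","top"):
    print(n,camera_params(n)); cv2.imwrite(f"pics/{n}0.png",capture(n)[:,:,::-1])
E
```

```text
pics
{'time': 0.0, 'joint_positions': array([-1.35599317e+00,  3.42702897e-01,  1.52502912e+00,  2.25516259e-05,
        1.27540484e+00, -1.46001194e-01]), 'dq': array([ 0.00151978, -0.00039569,  0.00101168,  0.0012491 ,  0.00034723,
        0.00098961]), 'tau': array([-1.19173277e-03, -4.31240630e+01, -2.44215703e+01,  7.17602740e-02,
        5.60344441e-02, -1.05153895e-04]), 'tool_pos': array([ 185.27660555, -490.77774667,  226.05103574]), 'tcp_rot': array([-3.14134666e+00,  1.52463887e-03, -1.20999837e+00]), 'contact_force': array([ 0.83304864,  0.97453214, -0.10476936]), 'moment': array([-0.03539046,  0.01680998,  0.01312354]), 'grip_width': 91.91863693633978}
side {'fx': 552.057844985652, 'fy': 552.057844985652, 'cx': 326.28793015233447, 'cy': 242.2727285300799, 'k1': -0.013304708445800728, 'rvec': array([ 1.94756498, -0.3378475 ,  0.22392402]), 'tvec': array([-591.44418709,  121.85781314,  936.0485596 ])}
top {'fx': 465.16479272860806, 'fy': 465.16479272860806, 'cx': 326.28914242105213, 'cy': 245.0826694463366, 'k1': -0.02193287829102196, 'rvec': array([ 2.10683801, -2.11841662,  0.17504   ]), 'tvec': array([-40.89382543, 627.13808293, 795.9241076 ])}
```

View pics/side0.png

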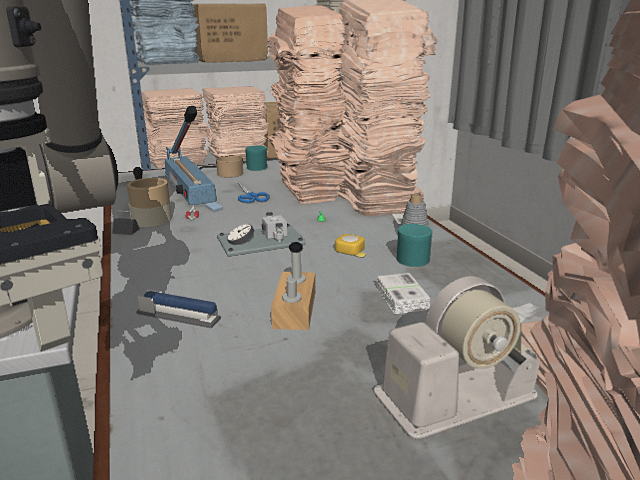

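View pics/top0.png

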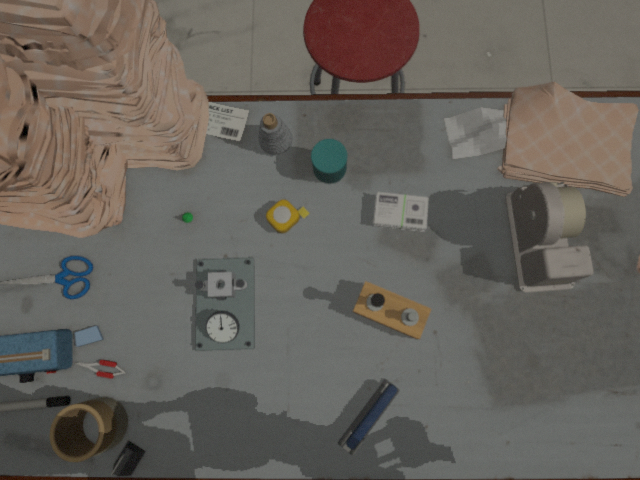

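The top view shows the rack near (393,310) with the black knob at (376,300) and the peg at (409,316). The gauge socket is at (220,284) and the dial at (222,326). I'll zoom in on these next.

```bash
cat > h.py <<'E'
import numpy as np, cv2
from plant import bot,capture,camera_params
def cam(n):
    p=camera_params(n);K=np.array([[p['fx'],0,p['cx']],[0,p['fy'],p['cy']],[0,0,1]])
    return K,np.array([p['k1'],0,0,0,0.]),p['rvec'],p['tvec']
def ray(n,uv):
    K,d,r,t=cam(n);q=cv2.undistortPoints(np.array([[uv]],float),K,d)[0,0]
    R=cv2.Rodrigues(r)[0];return -R.T@t,R.T@np.array([q[0],q[1],1.])
def onz(n,uv,z):
    c,d=ray(n,uv);return c+d*(z-c[2])/d[2]
def tri(a,b):
    (c1,d1),(c2,d2)=ray('top',a),ray('side',b)
    s=np.linalg.lstsq(np.c_[d1,-d2],c2-c1,rcond=None)[0]
    p,q=c1+s[0]*d1,c2+s[1]*d2;return (p+q)/2,np.linalg.norm(p-q)
def proj(n,P):
    K,d,r,t=cam(n);return cv2.projectPoints(np.array(P,float).reshape(-1,1,3),r,t,K,d)[0][:,0]
def crop(im,x0,y0,x1,y1,f,name):
    cv2.imwrite(name,cv2.resize(im[y0:y1,x0:x1,::-1],None,fx=f,fy=f,interpolation=cv2.INTER_CUBIC))
E
python3 - <<'E'
from h import *
a=cv2.imread('pics/top0.png')[:,:,::-1];b=cv2.imread('pics/side0.png')[:,:,::-1]
crop(a,340,270,440,345,8,'pics/c1.png')
crop(a,185,250,265,355,5,'pics/c2.png')
crop(b,260,235,330,335,6,'pics/c3.png')
crop(b,210,205,310,260,8,'pics/c4.png')
E
```

```text
(no output)
```

View pics/c1.png

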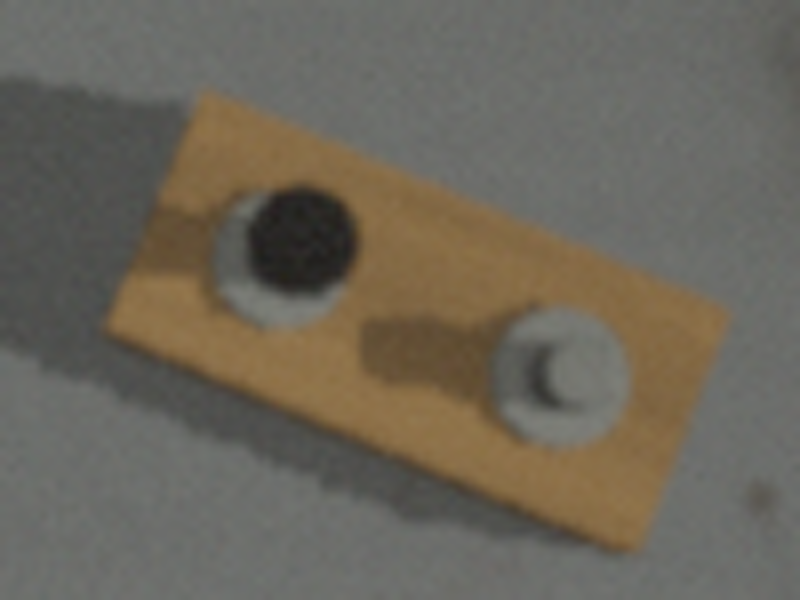

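View pics/c2.png

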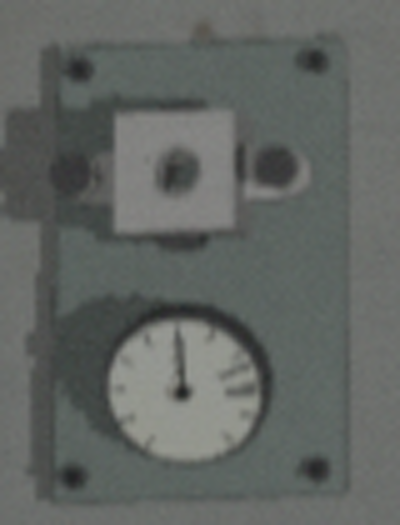

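View pics/c3.png

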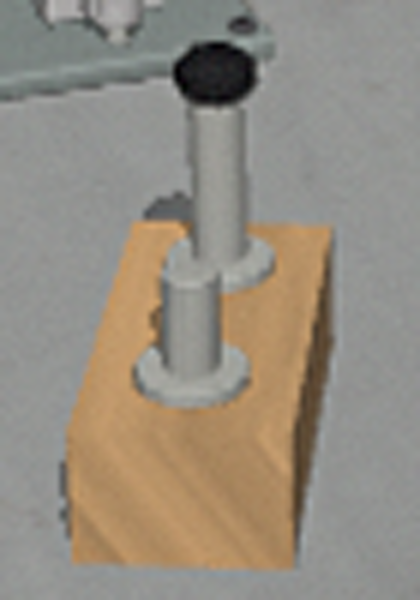

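View pics/c4.png

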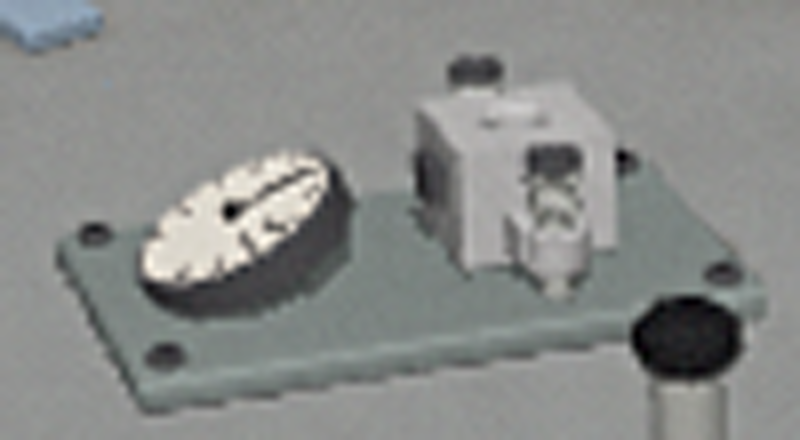

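Run:
```python
from h import *
np.set_printoptions(precision=1,suppress=True)
T=lambda x,y:(340+x/8-.44,270+y/8-.44); G=lambda x,y:(185+x/5-.4,250+y/5-.4)
S3=lambda x,y:(260+x/6-.42,235+y/6-.42); S4=lambda x,y:(210+x/8-.44,205+y/8-.44)
print('knob tri',tri(T(303,240),S3(215,66)),'z109',onz('top',T(303,240),109), 'side109',onz('side',S3(215,64),109))
print('collar z45',onz('top',T(283,258),45))
print('peg collar',onz('top',T(560,377),45),'tri',tri(T(560,377),S3(191,372)))
print('peg top',tri(T(577,375),S3(192,268)))
print('socket',tri(G(178,171),S4(515,113)),onz('top',G(177,171),48),onz('side',S4(515,113),48))
print('block corners',[onz('top',G(*c),48)[:2] for c in((115,110),(235,110),(237,233),(115,233))])
print('rack corners',[onz('top',T(*c),40)[:2] for c in((205,90),(730,312),(635,550),(108,330))])
print('plate',[onz('top',G(*c),10)[:2] for c in((55,45),(345,38),(345,492),(55,500))])
print('posts',onz('top',G(275,166),52),onz('top',G(70,174),52))
print('cams',ray('top',(0,0))[0],ray('side',(0,0))[0])
```

```text
knob tri (array([ 524.2, -132. ,  103.9]), np.float64(1.331258763120924)) z109 [ 523.2 -131.4  109. ] side109 [ 522.  -142.1  109. ]
collar z45 [ 523.7 -132.3   45. ]
peg collar [ 496.5 -194.2   45. ] tri (array([ 497.2, -194.8,   42.2]), np.float64(1.1251482109940487))
peg top (array([ 497.5, -194. ,   73.4]), np.float64(3.102348591391754))
socket (array([558.4, 151.2,  49.4]), np.float64(1.5269679927810502)) [557.8 152.1  48. ] [560.  154.8  48. ]
block corners [array([580.6, 176.2]), array([580.3, 131.4]), array([534.9, 129.1]), array([535.1, 174.2])]
rack corners [array([ 562.7, -115.6]), array([ 511.1, -234.2]), array([ 458. , -210.5]), array([507.8, -92.4])]
plate [array([611.3, 211.6]), array([613.3,  98. ]), array([440.8,  93.7]), array([437.9, 203.3])]
posts [559. 115.  52.] [556.4 190.7  52. ]
cams [467.3 -63.1 897.8] [ 282.5 -966.7  475.9]
```

Both views agree: the spindle is at (523.5,-132), the socket at (558,152) with its rim at about 48–49, rack yaw ≈ -23.5° and gauge yaw ≈ 2°. I'll grip with the jaws along the rack's x axis (yaw -0.41), which keeps them clear of the peg.

```bash
python3 -m jog '{"xyz":[[0.85,0.9,0],[0.85,0.9,0],[0.85,0.9,0],[0.85,0.9,0],[0.85,0.9,0],[0.85,0.9,0],[0.85,0.9,0],[0.85,0.9,0],[0.85,0.9,0],[0.85,0.9,0]],"angular":[[0,0,0.8],[0,0,0.8],[0,0,0.8],[0,0,0.8],[0,0,0.8],[0,0,0.8],[0,0,0.8],[0,0,0.8],[0,0,0.8],[0,0,0]]}' -1
```

```text
time: 1.1
tool_pos: [357.6, -303.6, 222.1]
tcp_rot: [-3.139, 0.009, -0.43]
contact_force: [0.7, -0.8, -0.3]
grip_width: 91.7
```

```bash
python3 -m jog '{"xyz":[[0.83,0.86,0],[0.83,0.86,0],[0.83,0.86,0],[0.83,0.86,0],[0.83,0.86,0],[0.83,0.86,0],[0.83,0.86,0],[0.83,0.86,0],[0.8,0.8,0],[0.5,0.5,0]],"angular":[[0,0,0],[0,0,0],[0,0,0],[0,0,0],[0,0,0],[0,0,0],[0,0,0],[0,0,0],[0,0,0],[0,0,0]]}'
python3 - <<'E'
from h import *
crop(capture('top'),310,200,510,350,4,'pics/t1.png');crop(capture('side'),220,150,380,330,4,'pics/s1.png')
print(bot.get_obs()['tool_pos'],bot.get_obs()['tcp_rot'])
E
```

```text
time: 2.1
tool_pos: [521.1, -129.9, 218.6]
tcp_rot: [-3.138, 0.017, -0.428]
contact_force: [-0.2, -0.2, -0.8]
grip_width: 91.8
[ 521.02454641 -129.94487702  218.5049339 ] [-3.13779841  0.01698248 -0.42698595]
```

View pics/s1.png

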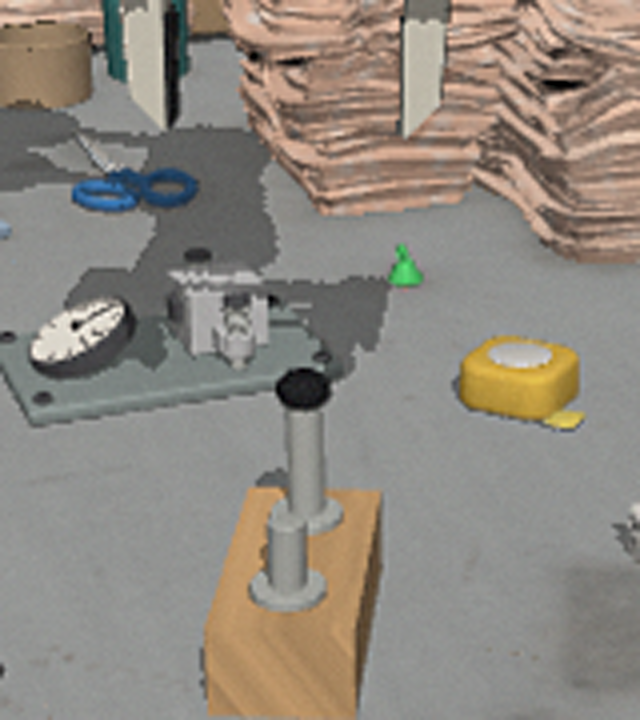

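View pics/t1.png

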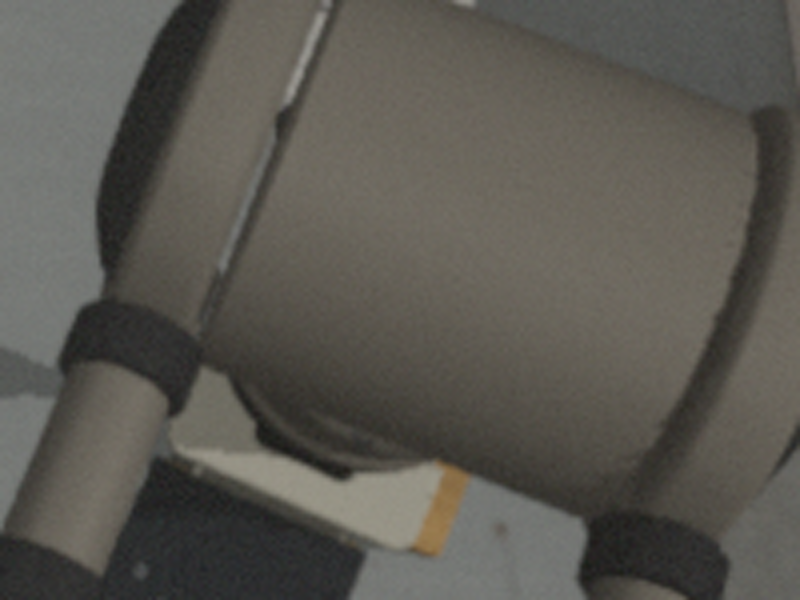

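```bash
python3 -m jog '{"xyz":[[0.05,-0.05,-0.8],[0.05,-0.05,-0.9],[0.05,0,-0.9],[0,0,-0.9],[0,0,-0.9],[0,0,-0.9],[0,0,-0.6]],"angular":[[-0.1,-0.13,0.1],[0,0,0.1],[0,0,0],[0,0,0],[0,0,0],[0,0,0],[0,0,0]]}' ; python3 -m jog '{"xyz":[[0,0,0]],"angular":[[0,0,0]]}'
python3 - <<'E'
from h import *
crop(capture('side'),220,150,380,330,4,'pics/s2.png')
E
```

```text
time: 2.9
tool_pos: [520.6, -137.5, 98.0]
tcp_rot: [3.138, -0.003, -0.407]
contact_force: [-0.0, -0.2, 0.9]
grip_width: 91.7
time: 3.0
tool_pos: [518.9, -137.9, 96.4]
tcp_rot: [3.138, 0.001, -0.408]
contact_force: [-0.3, 0.6, 0.4]
grip_width: 91.3
```

View pics/s2.png

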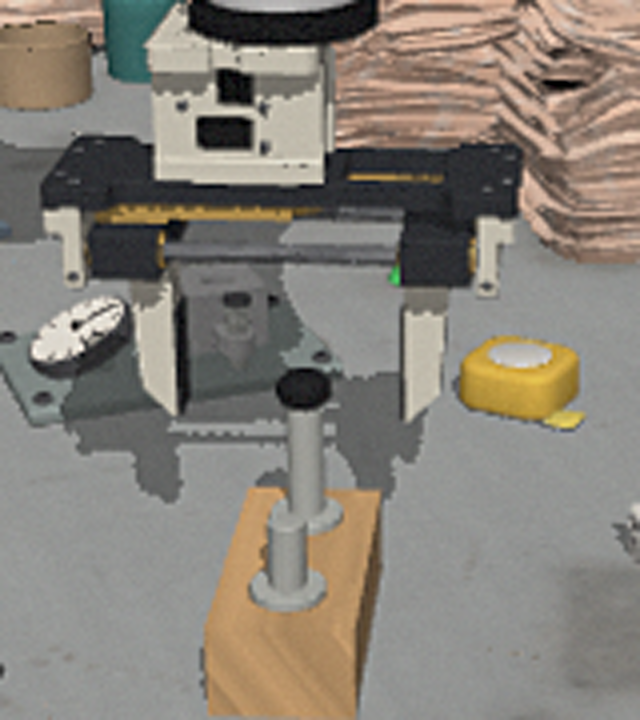

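```bash
python3 -m jog '{"xyz":[[0.15,0.2,0],[0.1,0.15,-0.4],[0.05,0.05,-0.6],[0,0,-0.6],[0,0,-0.4]],"angular":[[0,0,0],[0,0,0],[0,0,0],[0,0,0],[0,0,0]]}' ; python3 -m jog '{"xyz":[[0,0,0],[0,0,0]],"angular":[[0,0,0],[0,0,0]]}'
```

```text
time: 3.55
tool_pos: [527.5, -130.8, 57.8]
tcp_rot: [3.137, -0.007, -0.409]
contact_force: [-0.4, -0.2, -0.1]
grip_width: 92.2
time: 3.75
tool_pos: [526.4, -130.3, 55.7]
tcp_rot: [3.137, -0.003, -0.408]
contact_force: [-0.3, -0.4, 0.1]
grip_width: 91.6
```

```bash
python3 -m jog '{"xyz":[[-0.12,-0.08,-0.05],[0,0,0],[0,0,0]],"angular":[[0.04,0,0],[0,0,0],[0,0,0]]}'
python3 - <<'E'
from h import *
crop(capture('side'),220,150,380,330,4,'pics/s3.png')
E
```

```text
time: 4.05
tool_pos: [524.1, -132.3, 55.1]
tcp_rot: [3.141, -0.002, -0.409]
contact_force: [0.5, -0.3, -0.4]
grip_width: 91.9
```

View pics/s3.png

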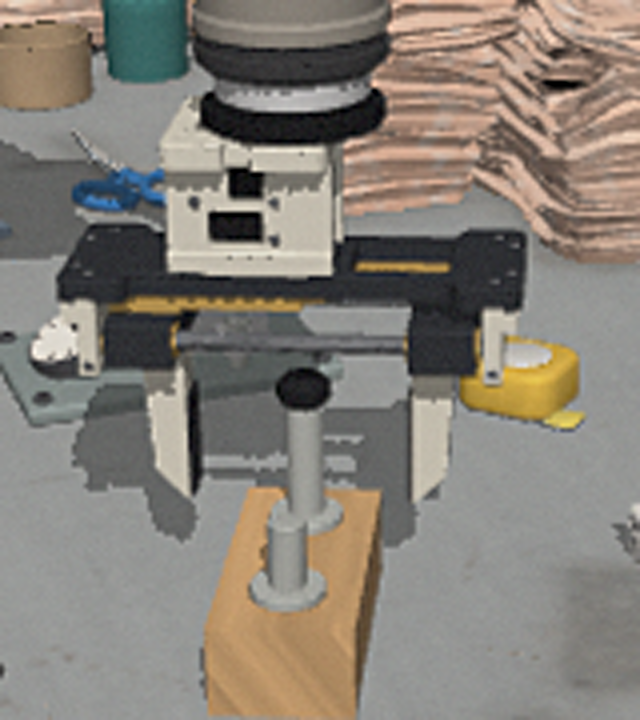

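The jaws are centred on the shaft, with tips near crop rows 495, so I'll close.

```bash
python3 -m jog '{"xyz":[[0,0,0],[0,0,0],[0,0,0],[0,0,0],[0,0,0],[0,0,0]],"angular":[[0,0,0],[0,0,0],[0,0,0],[0,0,0],[0,0,0],[0,0,0]]}' 1; python3 -m jog '{"xyz":[[0,0,0],[0,0,0],[0,0,0]],"angular":[[0,0,0],[0,0,0],[0,0,0]]}'
```

```text
time: 4.7
tool_pos: [524.5, -132.5, 55.8]
tcp_rot: [3.141, -0.004, -0.408]
contact_force: [-0.1, 0.6, 0.2]
grip_width: 48.4
time: 5.0
tool_pos: [524.5, -132.5, 55.7]
tcp_rot: [3.141, -0.004, -0.408]
contact_force: [0.3, -1.5, 0.9]
grip_width: 24.3
```

```bash
python3 -m jog '{"xyz":[[0,0,0],[0,0,0],[0,0,0]],"angular":[[0,0,0],[0,0,0],[0,0,0]]}'; python3 -m jog '{"xyz":[[0,0,0],[0,0,0]],"angular":[[0,0,0],[0,0,0]]}';python3 -c "
from h import *
print(bot.get_obs()['moment'])"
```

```text
time: 5.3
tool_pos: [524.6, -132.5, 55.7]
tcp_rot: [3.141, -0.004, -0.408]
contact_force: [-0.1, -0.1, -0.7]
grip_width: 21.3
time: 5.5
tool_pos: [524.6, -132.5, 55.7]
tcp_rot: [3.141, -0.004, -0.408]
contact_force: [0.5, 0.8, -0.8]
grip_width: 21.2
[-0.03376588 -0.06434539 -0.03801017]
```

```bash
python3 -m jog '{"xyz":[[0,0,0],[0,0,0]],"angular":[[0,0,0],[0,0,0]]}'
python3 - <<'E'
from h import *
crop(capture('side'),250,190,350,320,6,'pics/s4.png')
E
```

```text
time: 5.7
tool_pos: [524.6, -132.5, 55.8]
tcp_rot: [3.141, -0.004, -0.408]
contact_force: [0.3, 0.7, 0.1]
grip_width: 21.2
```

View pics/s4.png

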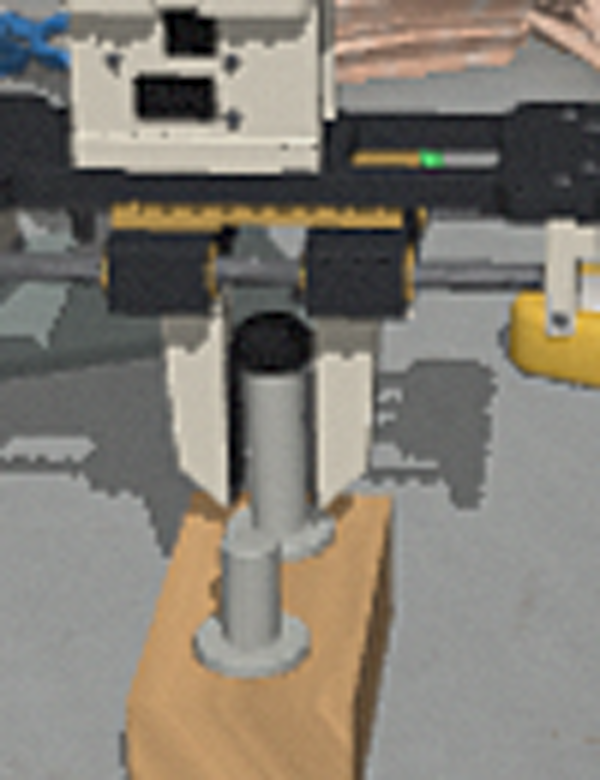

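The fingers stopped at 21 mm instead of 16. They are probably catching the rounded knob, so I'll open a little, drop about 5 mm and grip again.

```bash
python3 -m jog '{"xyz":[[0,0,0],[0,0,0],[0,0,0],[0,0,-0.1],[0,0,-0.1],[0,0,-0.05]],"angular":[[0,0,0],[0,0,0],[0,0,0],[0,0,0],[0,0,0],[0,0,0]]}' 0.2; python3 -m jog '{"xyz":[[0,0,0],[0,0,0]],"angular":[[0,0,0],[0,0,0]]}'
```

```text
time: 6.35
tool_pos: [524.5, -132.4, 50.4]
tcp_rot: [3.141, -0.004, -0.408]
contact_force: [0.0, 0.0, -0.1]
grip_width: 37.1
time: 6.55
tool_pos: [524.4, -132.4, 50.1]
tcp_rot: [3.141, -0.003, -0.408]
contact_force: [-0.7, 0.1, 0.7]
grip_width: 36.4
```

```bash
python3 -m jog '{"xyz":[[0,0,0],[0,0,0],[0,0,0],[0,0,0],[0,0,0],[0,0,0]],"angular":[[0,0,0],[0,0,0],[0,0,0],[0,0,0],[0,0,0],[0,0,0]]}' 1; python3 -m jog '{"xyz":[[0,0,0],[0,0,0]],"angular":[[0,0,0],[0,0,0]]}'
python3 - <<'E'
from h import *
crop(capture('side'),250,190,350,320,6,'pics/s5.png')
E
```

```text
time: 7.15
tool_pos: [524.5, -132.5, 50.2]
tcp_rot: [3.141, -0.003, -0.408]
contact_force: [0.1, -0.3, 0.4]
grip_width: 18.0
time: 7.35
tool_pos: [524.5, -132.5, 50.1]
tcp_rot: [3.141, -0.003, -0.408]
contact_force: [0.1, 0.0, -1.1]
grip_width: 17.7
```

View pics/s5.png

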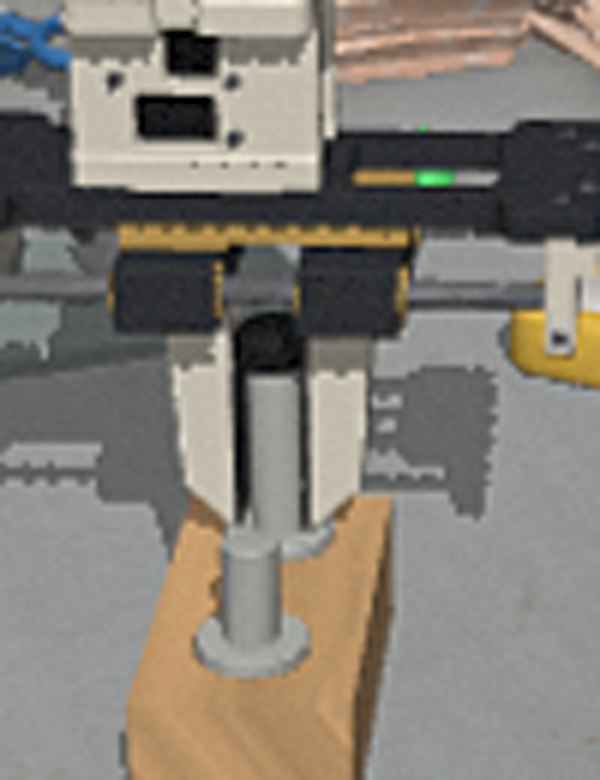

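```bash
python3 -m jog '{"xyz":[[0,0,0],[0,0,0],[0,0,0]],"angular":[[0,0,0],[0,0,0],[0,0,0]]}'
```

```text
time: 7.7
tool_pos: [524.5, -132.5, 50.2]
tcp_rot: [3.141, -0.003, -0.408]
contact_force: [0.6, 0.1, 0.2]
grip_width: 17.8
```

```bash
python3 -m jog '{"xyz":[[0,0,0],[0,0,0],[0,0,-0.1],[0,0,-0.05],[0,0,0]],"angular":[[0,0,0],[0,0,0],[0,0,0],[0,0,0],[0,0,0]]}' 0.3; python3 -m jog '{"xyz":[[0,0,0],[0,0,0],[0,0,0],[0,0,0],[0,0,0],[0,0,0],[0,0,0]],"angular":[[0,0,0],[0,0,0],[0,0,0],[0,0,0],[0,0,0],[0,0,0],[0,0,0]]}' 1;  python3 -m jog '{"xyz":[[0,0,0],[0,0,0]],"angular":[[0,0,0],[0,0,0]]}'
python3 - <<'E'
from h import *
crop(capture('side'),270,210,330,300,8,'pics/s6.png')
E
```

```text
time: 8.2
tool_pos: [524.5, -132.4, 47.0]
tcp_rot: [3.141, -0.003, -0.408]
contact_force: [-0.3, -0.6, -0.0]
grip_width: 32.3
time: 8.9
tool_pos: [524.5, -132.4, 46.9]
tcp_rot: [3.141, -0.003, -0.408]
contact_force: [0.0, -0.2, -0.1]
grip_width: 17.4
time: 9.1
tool_pos: [524.5, -132.5, 46.9]
tcp_rot: [3.141, -0.003, -0.408]
contact_force: [0.3, -0.4, -1.1]
grip_width: 17.4
```

View pics/s6.png

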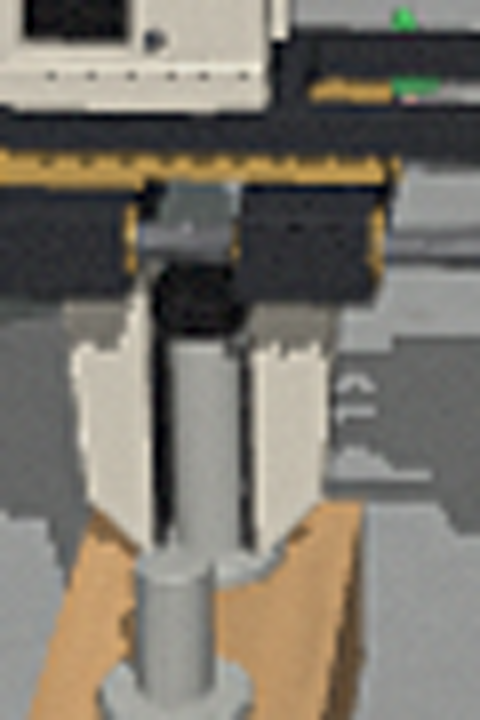

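The width is steady at 17.4–17.8 mm at two heights, so the jaws are on the shaft. Now I'll lift gently.

```bash
python3 -m jog '{"xyz":[[0,0,0.2],[0,0,0.4],[0,0,0.5],[0,0,0.5],[0,0,0.4],[0,0,0.3]],"angular":[[0,0,0],[0,0,0],[0,0,0],[0,0,0],[0,0,0],[0,0,0]]}'; python3 -m jog '{"xyz":[[0,0,0],[0,0,0]],"angular":[[0,0,0],[0,0,0]]}'
python3 - <<'E'
from h import *
crop(capture('side'),250,180,350,310,6,'pics/s7.png')
E
```

```text
time: 9.75
tool_pos: [524.0, -132.2, 96.7]
tcp_rot: [3.141, -0.002, -0.408]
contact_force: [0.5, 0.4, -1.1]
grip_width: 17.9
time: 9.95
tool_pos: [524.7, -132.5, 98.2]
tcp_rot: [3.141, -0.005, -0.408]
contact_force: [-0.6, 0.5, -1.5]
grip_width: 17.8
```

View pics/s7.png

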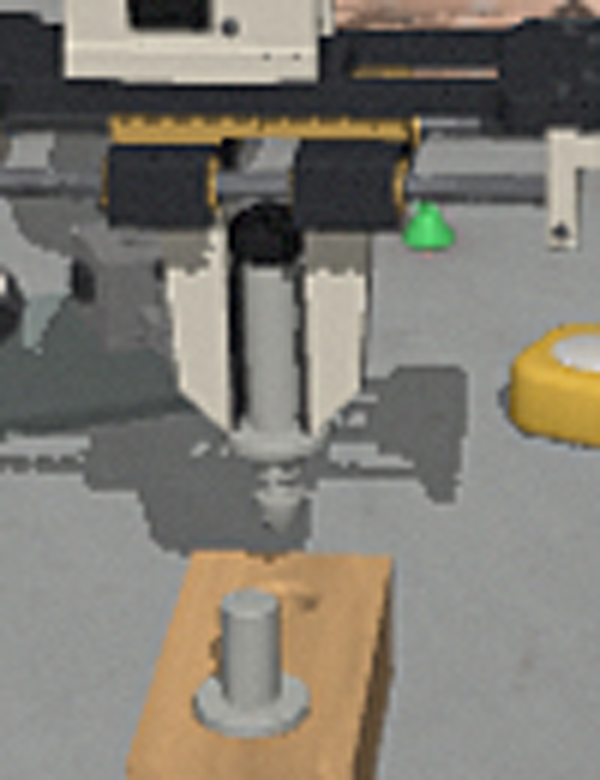

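```bash
python3 -m jog '{"xyz":[[0,0.5,0.4],[0.2,0.7,0.4],[0.2,0.8,0.4],[0.2,0.8,0.2],[0.2,0.8,0.2],[0.2,0.8,0.1],[0.2,0.8,0.1],[0.2,0.8,0],[0.2,0.8,0],[0.1,0.7,0]],"angular":[[0,0,-0.9],[0,0,-0.9],[0,0,-0.9],[0,0,-0.9],[0,0,-0.9],[0,0,-0.9],[0,0,-0.9],[0,0,-0.9],[0,0,-0.9],[0,0,-0.9]]}'
```

```text
time: 11.0
tool_pos: [556.5, 21.9, 130.1]
tcp_rot: [3.136, 0.003, -1.392]
contact_force: [0.5, 0.2, -1.8]
grip_width: 17.8
```

```bash
python3 -m jog '{"xyz":[[0.05,0.9,0],[0,0.9,0],[0,0.9,0],[0,0.9,0],[0,0.9,0],[0,0.9,0],[0,0.6,0],[0,0.3,0],[0,0,0],[0,0,0]],"angular":[[0,0,-0.5],[0,0,-0.5],[0,0,-0.4],[0,0,0],[0,0,0],[0,0,0],[0,0,0],[0,0,0],[0,0,0],[0,0,0]]}'
python3 - <<'E'
from h import *
crop(capture('side'),200,110,320,260,5,'pics/s8.png');crop(capture('top'),150,220,310,360,5,'pics/t8.png')
E
```

```text
time: 12.0
tool_pos: [554.7, 154.0, 124.5]
tcp_rot: [3.125, 0.002, -1.547]
contact_force: [0.5, -0.5, -1.0]
grip_width: 18.0
```

View pics/s8.png

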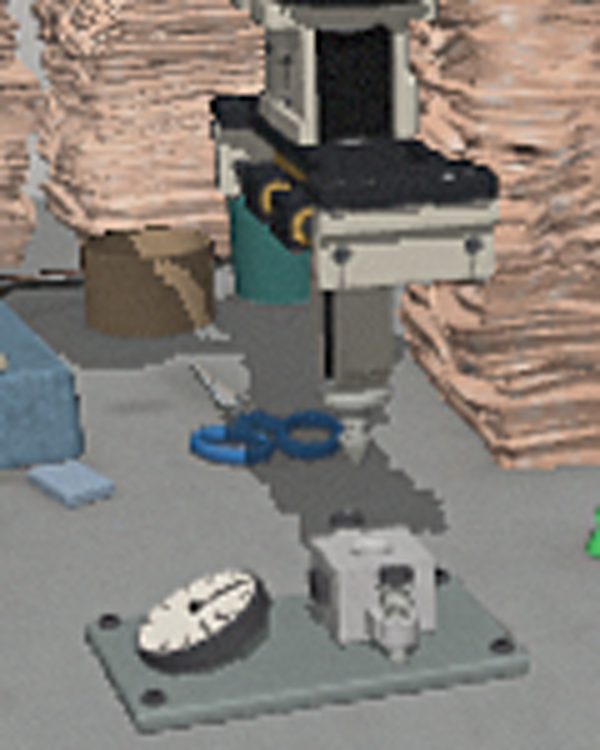

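View pics/t8.png

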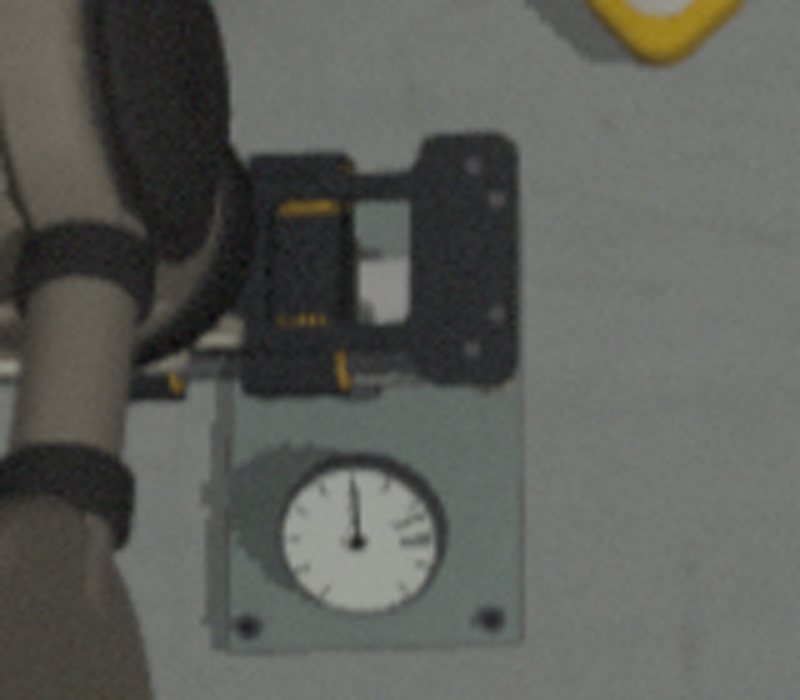

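```bash
python3 -m jog '{"xyz":[[0.1,-0.06,0],[0,0,0],[0,0,0]],"angular":[[0,-0.16,0],[0,0,0],[0,0,0]]}'
python3 - <<'E'
from h import *
s=capture('side');t=capture('top')
crop(s,255,180,300,235,12,'pics/s9.png');cv2.imwrite('pics/s9f.png',s[:,:,::-1])
o=bot.get_obs();p=o['tool_pos'];print(p,o['tcp_rot'])
print('pred tip',proj('side',[p+[0,0,-36]]),'collar bottom',proj('side',[p+[0,0,-7]]),'socket pred',proj('side',[[558,152,48]]))
E
```

```text
time: 12.4
tool_pos: [557.2, 151.0, 124.8]
tcp_rot: [-3.139, 0.002, -1.549]
contact_force: [1.2, 0.1, -0.6]
grip_width: 17.8
[557.2383125  151.07779879 124.80901741] [-3.13916321e+00  1.88477845e-03 -1.54899064e+00]
pred tip [[272.43122946 201.87296864]] collar bottom [[271.92347616 189.14425086]] socket pred [[273.35989265 219.21187241]]
```

View pics/s9.png

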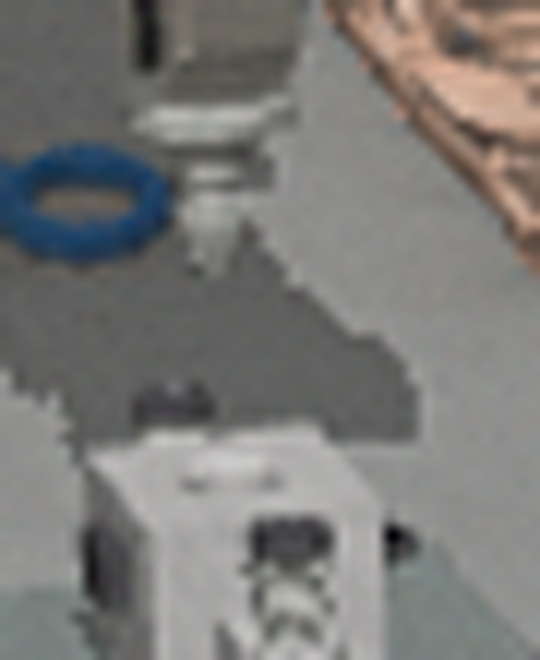

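```bash
python3 -m jog '{"xyz":[[0.1,0.05,-0.4],[0,0,-0.5],[0,0,-0.5],[0,0,-0.2],[0,0,0],[0,0,0]],"angular":[[0,0,0],[0,0,0],[0,0,0],[0,0,0],[0,0,0],[0,0,0]]}'
python3 - <<'E'
from h import *
s=capture('side');t=capture('top')
crop(s,255,180,300,235,12,'pics/s10.png');crop(t,195,255,255,345,7,'pics/t10.png')
o=bot.get_obs();p=o['tool_pos'];print(p,o['tcp_rot'])
print('pred tip',proj('side',[p+[0,0,-36]]),'collar bottom',proj('side',[p+[0,0,-7]]))
E
```

```text
time: 13.1
tool_pos: [558.6, 152.1, 88.6]
tcp_rot: [3.142, 0.002, -1.549]
contact_force: [-0.0, 0.3, -1.4]
grip_width: 17.9
[558.80453052 152.13568273  88.95851529] [-3.14102739e+00  1.71631976e-03 -1.54888279e+00]
pred tip [[273.61391169 217.04660469]] collar bottom [[273.12262826 204.61854133]]
```

View pics/s10.png

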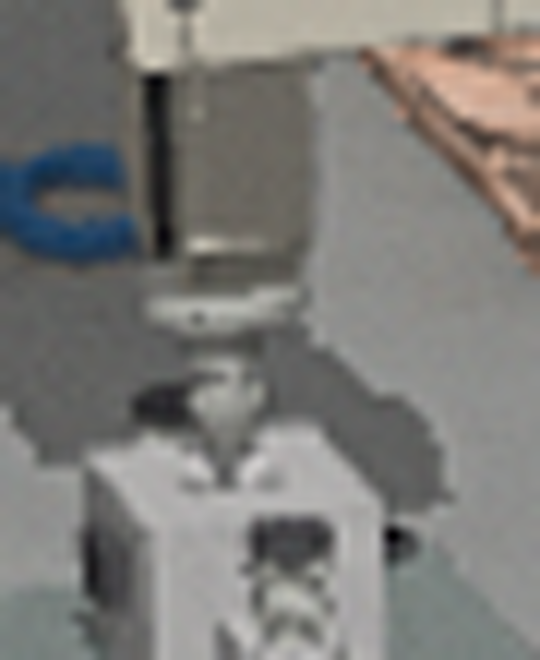

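View pics/t10.png

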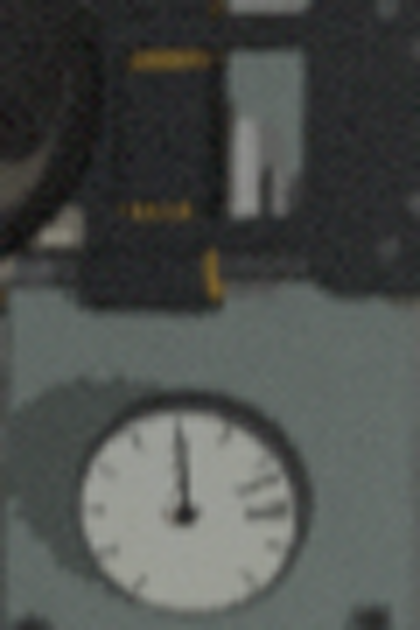

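The tip sits over the hole (crop x 228 against 232), the spindle is vertical and the needle is at 0. I'll go down slowly and watch the force.

```bash
python3 -m jog '{"xyz":[[0,0,-0.15],[0,0,-0.15],[0,0,-0.1],[0,0,-0.1]],"angular":[[0,0,0],[0,0,0],[0,0,0],[0,0,0]]}'; python3 -m jog '{"xyz":[[0,0,-0.1],[0,0,-0.1],[0,0,0]],"angular":[[0,0,0],[0,0,0],[0,0,0]]}'
```

```text
time: 13.6
tool_pos: [559.6, 152.3, 79.4]
tcp_rot: [-3.138, 0.002, -1.549]
contact_force: [-1.0, 0.4, -1.9]
grip_width: 17.8
time: 13.9
tool_pos: [559.4, 152.3, 74.8]
tcp_rot: [-3.139, 0.002, -1.549]
contact_force: [0.4, 0.4, -1.9]
grip_width: 17.6
```

```bash
python3 -m jog '{"xyz":[[-0.03,0,-0.1],[0,0,-0.05]],"angular":[[0,0,0],[0,0,0]]}'; python3 -m jog '{"xyz":[[0,0,-0.1]],"angular":[[0,0,0]]}'; python3 -m jog '{"xyz":[[0,0,-0.1]],"angular":[[0,0,0]]}'; python3 -c "
from h import *
print(bot.get_obs()['moment'])"
```

```text
time: 14.1
tool_pos: [558.9, 152.4, 71.7]
tcp_rot: [-3.138, 0.002, -1.549]
contact_force: [0.8, 0.8, -1.4]
grip_width: 17.4
time: 14.2
tool_pos: [559.0, 152.4, 69.7]
tcp_rot: [-3.138, 0.002, -1.549]
contact_force: [0.5, -0.3, -0.7]
grip_width: 17.6
time: 14.3
tool_pos: [559.0, 152.4, 67.6]
tcp_rot: [-3.138, 0.002, -1.549]
contact_force: [0.5, -0.3, -0.2]
grip_width: 17.7
[0.06655913 0.05113277 0.02729108]
```

```bash
for i in 1 ; do python3 -m jog '{"xyz":[[0,0,-0.08]],"angular":[[0,0,0]]}'; python3 -m jog '{"xyz":[[0,0,-0.08]],"angular":[[0,0,0]]}';  python3 -m jog '{"xyz":[[0,0,-0.08]],"angular":[[0,0,0]]}'; done
```

```text
time: 14.4
tool_pos: [559.2, 152.4, 66.0]
tcp_rot: [-3.138, 0.002, -1.549]
contact_force: [-0.4, 0.3, 2.5]
grip_width: 17.9
time: 14.5
tool_pos: [559.8, 152.5, 65.0]
tcp_rot: [-3.136, 0.002, -1.549]
contact_force: [-0.8, 0.2, 7.6]
grip_width: 17.6
time: 14.6
tool_pos: [561.0, 152.6, 64.5]
tcp_rot: [-3.133, 0.003, -1.549]
contact_force: [0.7, 0.2, 8.5]
grip_width: 17.5
```

```bash
python3 -m jog '{"xyz":[[-0.08,0,-0.08]],"angular":[[0,0.08,0]]}'; python3 -m jog '{"xyz":[[-0.03,0,-0.08]],"angular":[[0,0.02,0]]}'
```

```text
time: 14.7
tool_pos: [560.6, 152.7, 64.3]
tcp_rot: [-3.138, 0.003, -1.549]
contact_force: [-0.3, -0.9, 8.7]
grip_width: 17.8
time: 14.8
tool_pos: [561.3, 152.8, 64.1]
tcp_rot: [-3.137, 0.003, -1.549]
contact_force: [0.1, -0.6, 9.0]
grip_width: 17.5
```

```bash
python3 -m jog '{"xyz":[[-0.12,-0.02,-0.11]],"angular":[[0,0.04,0]]}'; python3 -m jog '{"xyz":[[-0.1,-0.02,-0.12]],"angular":[[0,0.03,0]]}'
python3 - <<'E'
from h import *
crop(capture('side'),245,170,305,235,10,'pics/s11.png');crop(capture('top'),195,300,255,345,10,'pics/t11.png')
E
```

```text
time: 14.9
tool_pos: [560.5, 152.5, 63.5]
tcp_rot: [-3.137, 0.004, -1.549]
contact_force: [0.6, -0.3, 9.6]
grip_width: 17.6
time: 15.0
tool_pos: [560.0, 152.3, 62.8]
tcp_rot: [-3.136, 0.004, -1.549]
contact_force: [-0.5, 0.8, 9.4]
grip_width: 17.8
```

View pics/s11.png

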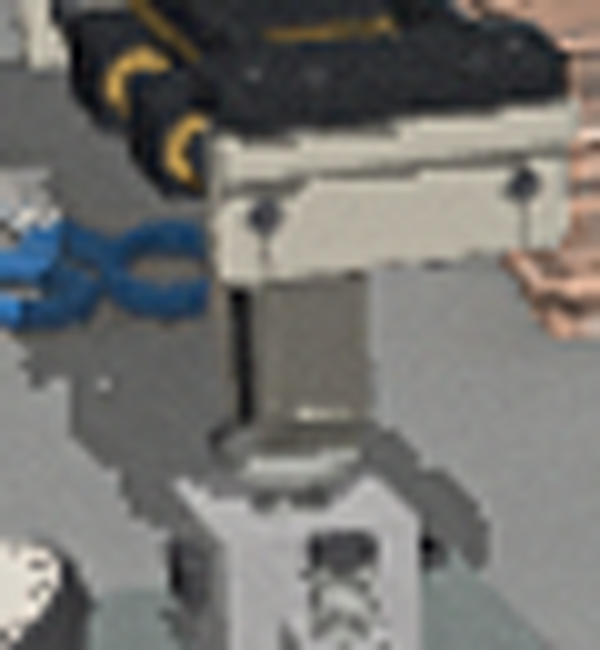

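View pics/t11.png

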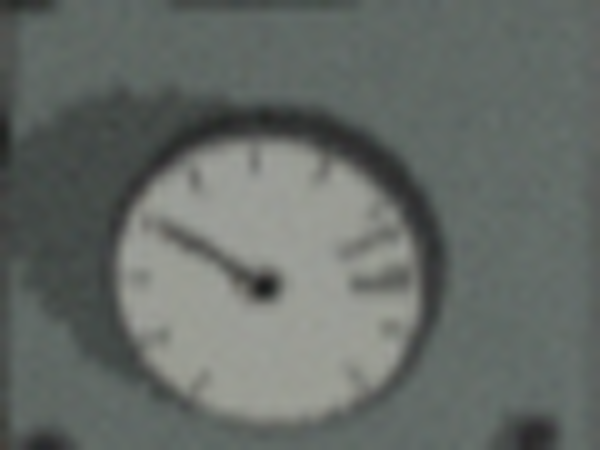

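The dial reads about -10.5 N, which agrees with the wrist force plus the spindle's weight. I'll keep pushing.

```bash
python3 -m jog '{"xyz":[[-0.08,-0.01,-0.13]],"angular":[[0,0.04,0]]}'; python3 -m jog '{"xyz":[[-0.07,0,-0.13]],"angular":[[0,0.03,0]]}'; python3 -m jog '{"xyz":[[-0.07,0,-0.13]],"angular":[[0,0.03,0]]}'
```

```text
time: 15.2
tool_pos: [559.4, 152.2, 61.4]
tcp_rot: [-3.137, 0.005, -1.549]
contact_force: [0.2, 0.6, -3.1]
grip_width: 17.4
time: 15.3
tool_pos: [558.2, 152.3, 59.1]
tcp_rot: [-3.139, 0.005, -1.549]
contact_force: [-0.2, -0.3, 2.3]
grip_width: 17.8
time: 15.4
tool_pos: [557.0, 152.3, 56.5]
tcp_rot: [3.141, 0.005, -1.549]
contact_force: [0.6, 0.2, 1.9]
grip_width: 17.3
```

```bash
python3 -m jog '{"xyz":[[0.06,0,-0.07]],"angular":[[0,0,0]]}'; python3 -m jog '{"xyz":[[0.03,0,-0.05]],"angular":[[0,0,0]]}'; python3 -m jog '{"xyz":[[0,0,-0.05]],"angular":[[0,0,0]]}'
```

```text
time: 15.5
tool_pos: [557.8, 152.3, 54.6]
tcp_rot: [3.14, 0.005, -1.549]
contact_force: [0.3, 1.3, 2.6]
grip_width: 17.7
time: 15.6
tool_pos: [558.9, 152.3, 53.8]
tcp_rot: [3.141, 0.005, -1.549]
contact_force: [-1.8, 0.2, 9.8]
grip_width: 17.6
time: 15.7
tool_pos: [559.2, 152.4, 53.5]
tcp_rot: [3.142, 0.005, -1.549]
contact_force: [-3.3, -0.3, 12.0]
grip_width: 17.6
```

```bash
python3 -m jog '{"xyz":[[0,0,0.04]],"angular":[[0,0,0]]}'
python3 - <<'E'
from h import *
crop(capture('side'),245,170,305,235,10,'pics/s12.png');crop(capture('top'),195,300,255,345,10,'pics/t12.png')
E
```

```text
time: 15.8
tool_pos: [559.2, 152.3, 54.7]
tcp_rot: [3.142, 0.005, -1.549]
contact_force: [-0.9, 0.2, 0.6]
grip_width: 17.4
```

View pics/s12.png

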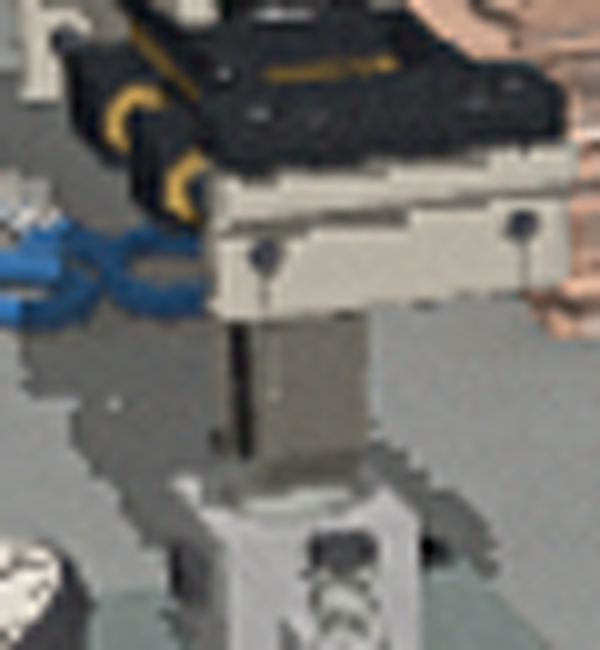

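View pics/t12.png

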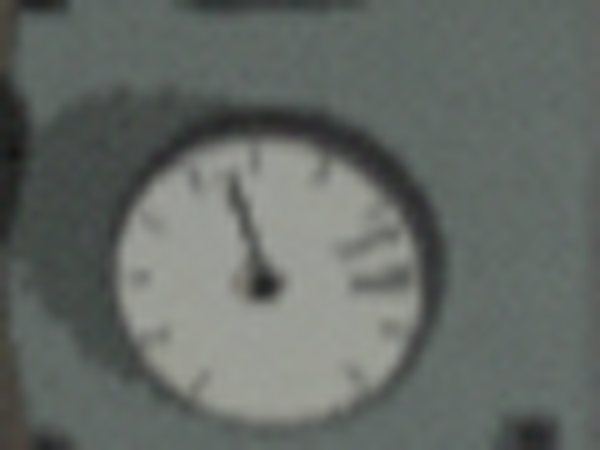

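The collar lies flush on the socket. Now I'll pull up in small steps.

```bash
python3 -m jog '{"xyz":[[-0.02,0,0.05]],"angular":[[0,0,0]]}'; python3 -m jog '{"xyz":[[0,0,0.05]],"angular":[[0,0,0]]}'; python3 -m jog '{"xyz":[[0,0,0.05]],"angular":[[0,0,0]]}'
```

```text
time: 16.0
tool_pos: [558.6, 152.3, 55.0]
tcp_rot: [3.141, 0.005, -1.549]
contact_force: [0.1, -0.7, -2.1]
grip_width: 17.9
time: 16.1
tool_pos: [558.2, 152.2, 55.4]
tcp_rot: [3.14, 0.005, -1.549]
contact_force: [-0.5, 0.1, -1.3]
grip_width: 17.9
time: 16.2
tool_pos: [557.9, 152.2, 55.9]
tcp_rot: [3.139, 0.005, -1.549]
contact_force: [1.1, 0.1, -2.5]
grip_width: 17.6
```

```bash
python3 -m jog '{"xyz":[[0.01,0,0.05]],"angular":[[0,0,0]]}'; python3 -m jog '{"xyz":[[0.02,0,0.05]],"angular":[[0,0,0]]}'; python3 -m jog '{"xyz":[[0.02,0,0.06]],"angular":[[0,0,0]]}'
```

```text
time: 16.3
tool_pos: [557.7, 152.2, 56.3]
tcp_rot: [3.137, 0.005, -1.549]
contact_force: [1.4, 0.2, -5.4]
grip_width: 17.8
time: 16.4
tool_pos: [557.5, 152.2, 56.5]
tcp_rot: [3.136, 0.005, -1.549]
contact_force: [0.4, -0.1, -7.0]
grip_width: 17.9
time: 16.5
tool_pos: [557.2, 152.1, 56.8]
tcp_rot: [3.134, 0.005, -1.549]
contact_force: [1.2, 0.6, -10.0]
grip_width: 17.5
```

```bash
python3 -m jog '{"xyz":[[0.05,0,0.08]],"angular":[[0,-0.04,0]]}'; python3 -m jog '{"xyz":[[0.05,0,0.09]],"angular":[[0,-0.04,0]]}'
```

```text
time: 16.6
tool_pos: [557.4, 152.0, 57.3]
tcp_rot: [3.135, 0.004, -1.549]
contact_force: [1.0, 0.6, -13.7]
grip_width: 17.3
time: 16.7
tool_pos: [557.2, 151.9, 57.7]
tcp_rot: [3.137, 0.004, -1.549]
contact_force: [1.0, 1.5, -17.3]
grip_width: 17.8
```

Run:
```python
from h import *
crop(capture('top'),195,300,255,345,10,'pics/t13.png')
print(bot.get_obs()['contact_force'],bot.get_obs()['tool_pos'])
```

```text
[  0.47585403   2.47487021 -17.45758592] [557.18539405 151.95085044  57.75838635]
```

View pics/t13.png

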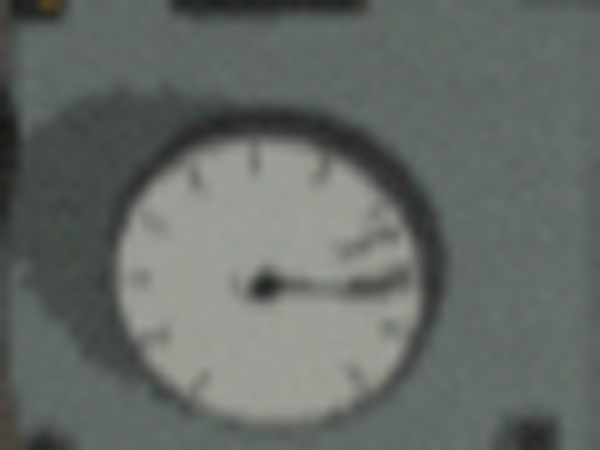

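The needle is on the 16 N mark, so I'll ease slightly.

```bash
python3 -m jog '{"xyz":[[0.03,0,0.07]],"angular":[[0,-0.02,0]]}'; python3 -m jog '{"xyz":[[0.03,0,0.075]],"angular":[[0,-0.02,0]]}'
```

```text
time: 16.85
tool_pos: [556.8, 151.9, 57.9]
tcp_rot: [3.136, 0.004, -1.549]
contact_force: [1.6, 2.0, -18.6]
grip_width: 18.1
time: 16.95
tool_pos: [556.5, 151.8, 58.3]
tcp_rot: [3.136, 0.003, -1.549]
contact_force: [2.0, 0.3, -22.2]
grip_width: 17.4
```

```bash
python3 -m jog '{"xyz":[[0.03,0,0]],"angular":[[0,-0.02,0]]}'
```

```text
time: 17.05
tool_pos: [556.7, 151.8, 57.7]
tcp_rot: [3.137, 0.003, -1.549]
contact_force: [1.0, 0.8, -16.3]
grip_width: 17.8
```

```bash
python3 -m jog '{"xyz":[[0.03,0,0.035]],"angular":[[0,0,0]]}'
python3 - <<'E'
from h import *
for i in range(2):
    im=capture('top'); o=bot.get_obs(); print(o['time'],o['contact_force'][2],o['tool_pos'])
crop(im,195,300,255,345,10,'pics/t14.png')
E
```

```text
time: 17.15
tool_pos: [557.0, 151.8, 58.1]
tcp_rot: [3.136, 0.003, -1.549]
contact_force: [1.3, 1.2, -19.6]
grip_width: 18.2
17.2 -20.491219203566335 [557.09717285 151.8211672   58.13584578]
17.25 -19.60699428495598 [557.08084693 151.81205563  58.14291628]
```

View pics/t14.png

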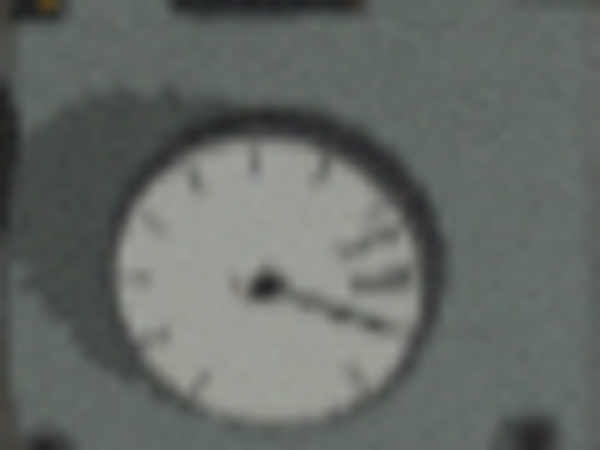

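```bash
python3 -m jog '{"xyz":[[0.02,0,-0.01]],"angular":[[0,0,0]]}'
python3 - <<'E'
from h import *
for i in range(2):
    im=capture('top'); o=bot.get_obs(); print(o['time'],o['contact_force'][2],o['tool_pos'])
crop(im,195,300,255,345,10,'pics/t15.png')
E
```

```text
time: 17.35
tool_pos: [557.3, 151.8, 57.9]
tcp_rot: [3.136, 0.003, -1.549]
contact_force: [0.5, 0.5, -18.4]
grip_width: 17.8
17.4 -18.87570525554999 [557.40528126 151.80889041  57.8839253 ]
17.45 -19.04397052376402 [557.45786318 151.80260232  57.96306345]
```

View pics/t15.png

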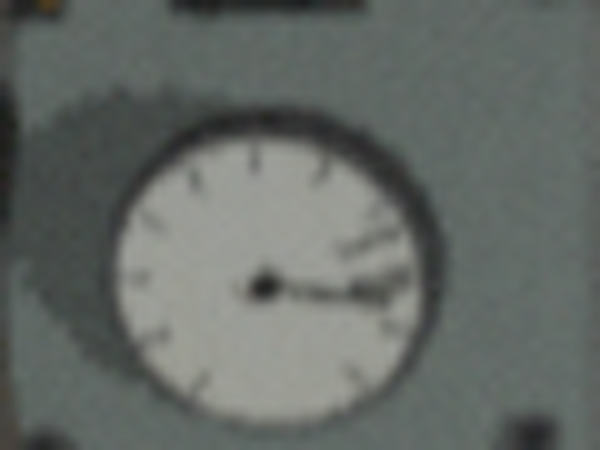

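```bash
python3 -m jog '{"xyz":[[0,0,-0.018]],"angular":[[0,0,0]]}'
python3 - <<'E'
from h import *
for i in range(2):
    im=capture('top'); o=bot.get_obs(); print(o['time'],o['contact_force'][2],o['tool_pos'])
crop(im,195,300,255,345,10,'pics/t16.png')
E
```

```text
time: 17.55
tool_pos: [557.5, 151.8, 57.8]
tcp_rot: [3.136, 0.003, -1.549]
contact_force: [0.9, 1.0, -16.9]
grip_width: 17.9
17.6 -17.35604492345102 [557.5501147  151.85252414  57.7656847 ]
17.65 -17.869020180137586 [557.57161068 151.82887623  57.80220962]
```

View pics/t16.png

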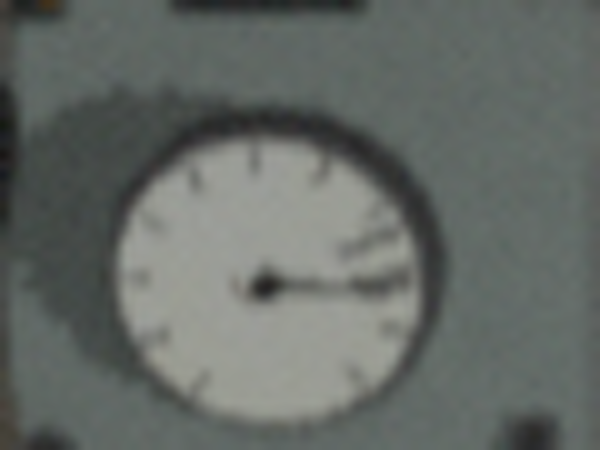

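```bash
python3 -m jog '{"xyz":[[0,0,-0.035]],"angular":[[0,0,0]]}'
python3 - <<'E'
from h import *
for i in range(4):
    im=capture('top'); o=bot.get_obs(); print(o['time'],o['contact_force'][2],o['tool_pos'])
crop(im,195,300,255,345,10,'pics/t17.png')
E
```

```text
time: 17.75
tool_pos: [557.8, 151.9, 57.5]
tcp_rot: [3.137, 0.003, -1.549]
contact_force: [0.2, 1.1, -13.4]
grip_width: 18.0
17.8 -14.90774875043584 [557.86987729 151.87450657  57.47709042]
17.85 -15.036156817837218 [557.87695618 151.86625394  57.49344697]
17.9 -14.600158930746009 [557.88882744 151.85285583  57.51541889]
17.95 -15.000976297149805 [557.84874923 151.86160459  57.4703044 ]
```

View pics/t17.png

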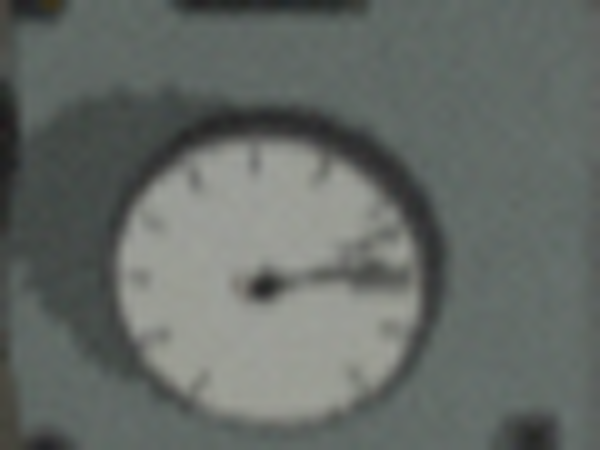

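The needle sits between the two long marks, at about 14 N. The camera calls hold the last arm target, so I'll use them to hold and watch.

Run:
```python
from h import *
f=[]
for i in range(32):
    im=capture('top'); o=bot.get_obs(); f.append(round(o['contact_force'][2],1))
print(o['time'],f,o['tool_pos'],o['grip_width'])
crop(im,195,300,255,345,10,'pics/t18.png');crop(capture('side'),215,170,305,235,8,'pics/s18.png')
```

```text
19.55 [np.float64(-13.9), np.float64(-14.3), np.float64(-14.4), np.float64(-13.1), np.float64(-13.8), np.float64(-13.6), np.float64(-13.3), np.float64(-13.4), np.float64(-13.3), np.float64(-13.3), np.float64(-12.7), np.float64(-12.9), np.float64(-12.8), np.float64(-12.7), np.float64(-13.0), np.float64(-11.1), np.float64(-12.4), np.float64(-12.2), np.float64(-12.3), np.float64(-12.2), np.float64(-12.5), np.float64(-11.6), np.float64(-11.7), np.float64(-11.7), np.float64(-12.2), np.float64(-12.2), np.float64(-12.0), np.float64(-10.9), np.float64(-11.3), np.float64(-10.8), np.float64(-11.6), np.float64(-11.7)] [557.59138688 151.84172274  57.14282078] 17.728102722402372
```

View pics/t18.png

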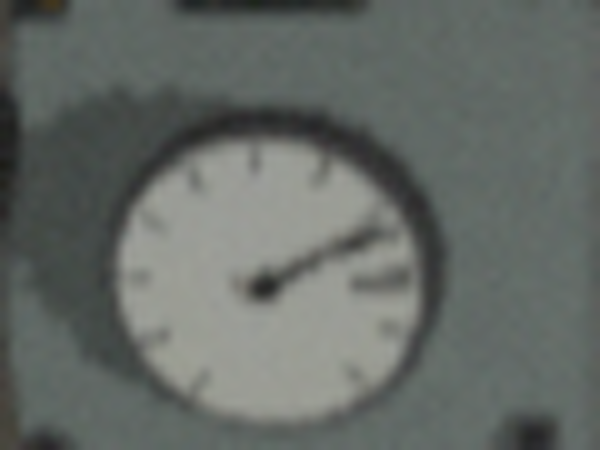

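View pics/s18.png

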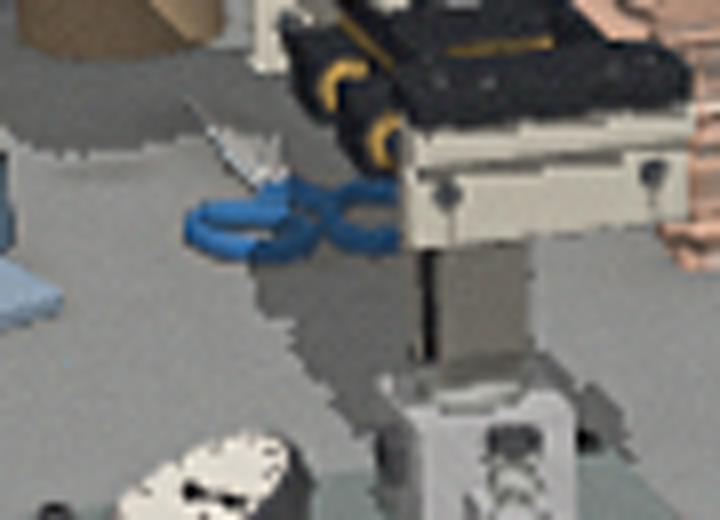

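The load crept down to about 11.5–12 N during the hold. I'll top it up and repeat, correcting for the creep this time.

```bash
python3 -m jog '{"xyz":[[0,0,0.015]],"angular":[[0,0,0]]}'; python3 -c "
from h import *
im=capture('top'); print(bot.get_obs()['contact_force'][2])
crop(im,195,300,255,345,10,'pics/t19.png')"
```

```text
time: 19.7
tool_pos: [557.5, 151.8, 57.3]
tcp_rot: [3.136, 0.003, -1.549]
contact_force: [0.5, 2.2, -13.8]
grip_width: 17.7
-12.753896345504026
```

View pics/t19.png

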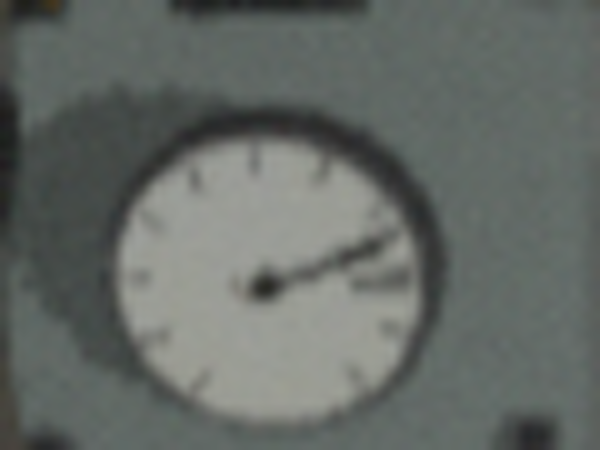

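```bash
python3 -m jog '{"xyz":[[0,0,0.025]],"angular":[[0,0,0]]}'; python3 -c "
from h import *
im=capture('top');print(bot.get_obs()['contact_force'][2]);im=capture('top'); print(bot.get_obs()['contact_force'][2])
crop(im,195,300,255,345,10,'pics/t20.png')"
```

```text
time: 19.85
tool_pos: [557.2, 151.8, 57.5]
tcp_rot: [3.135, 0.003, -1.549]
contact_force: [0.1, 0.2, -16.2]
grip_width: 17.7
-15.372992275556072
-15.852311802408629
```

View pics/t20.png

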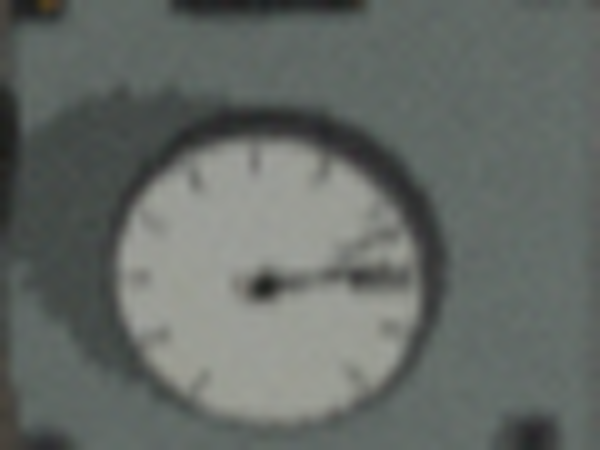

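```bash
python3 -c "
from h import *
f=[]
for i in range(12):
    im=capture('top'); f.append(round(float(bot.get_obs()['contact_force'][2]),1))
print(f,bot.get_obs()['time'])"
```

```text
[-14.2, -15.5, -15.1, -16.0, -16.6, -16.1, -15.7, -16.8, -16.3, -16.1, -16.2, -16.5] 20.55
```

```bash
python3 -m jog '{"xyz":[[0,0,-0.012]],"angular":[[0,0,0]]}';python3 -c "
from h import *
f=[]
for i in range(14):
    im=capture('top'); f.append(round(float(bot.get_obs()['contact_force'][2]),1))
    if i in(1,): crop(im,195,300,255,345,10,'pics/t21.png')
    if f[-1]>-13.5 or f[-1]<-17.3: break
print(f,bot.get_obs()['time'])
crop(im,195,300,255,345,10,'pics/t22.png')"
```

```text
time: 20.65
tool_pos: [557.4, 151.8, 57.5]
tcp_rot: [3.136, 0.003, -1.549]
contact_force: [0.6, 1.6, -15.2]
grip_width: 17.9
[-15.5, -16.1, -15.6, -15.7, -14.9, -14.3, -14.8, -15.6, -15.6, -15.8, -14.1, -15.6, -15.2, -14.3] 21.35
```

View pics/t21.png

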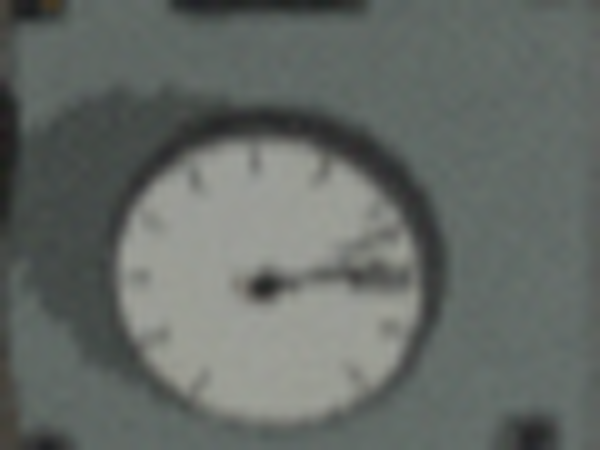

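View pics/t22.png

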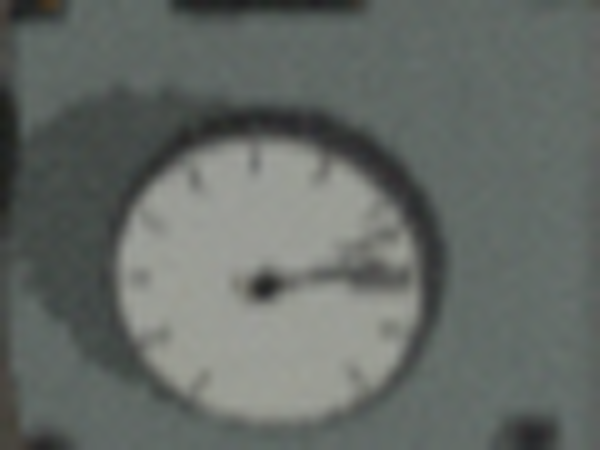

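It held at about 14 N for 1.5 s (t = 19.85 to 21.35). Now easing off.

```bash
python3 -m jog '{"xyz":[[0,0,-0.04],[0,0,-0.03]],"angular":[[0,0,0],[0,0,0]]}';python3 -m jog '{"xyz":[[0,0,-0.03]],"angular":[[0,0,0]]}';python3 -m jog '{"xyz":[[0,0,-0.03]],"angular":[[0,0,0]]}'
```

```text
time: 21.55
tool_pos: [558.1, 151.9, 56.9]
tcp_rot: [3.138, 0.003, -1.549]
contact_force: [-0.7, 2.1, -10.5]
grip_width: 17.8
time: 21.65
tool_pos: [558.5, 151.9, 56.8]
tcp_rot: [3.139, 0.004, -1.549]
contact_force: [-0.4, 1.0, -9.6]
grip_width: 17.5
time: 21.75
tool_pos: [558.8, 151.9, 56.7]
tcp_rot: [3.14, 0.004, -1.549]
contact_force: [0.4, 1.2, -9.5]
grip_width: 17.5
```

```bash
python3 -m jog '{"xyz":[[0,0,-0.06]],"angular":[[0,0,0]]}';python3 -m jog '{"xyz":[[0,0,-0.06]],"angular":[[0,0,0]]}';python3 -m jog '{"xyz":[[0,0,-0.05]],"angular":[[0,0,0]]}'
```

```text
time: 21.85
tool_pos: [559.3, 152.0, 56.2]
tcp_rot: [3.141, 0.004, -1.549]
contact_force: [0.1, 1.2, -4.0]
grip_width: 17.6
time: 21.95
tool_pos: [560.0, 152.0, 55.9]
tcp_rot: [-3.14, 0.004, -1.549]
contact_force: [-0.5, 0.1, -1.6]
grip_width: 17.6
time: 22.05
tool_pos: [560.8, 152.0, 55.8]
tcp_rot: [-3.138, 0.004, -1.549]
contact_force: [-0.7, 1.2, -1.4]
grip_width: 17.9
```

```bash
python3 -m jog '{"xyz":[[-0.09,0,-0.04]],"angular":[[0,0.03,0]]}';python3 -m jog '{"xyz":[[-0.04,0,-0.04]],"angular":[[0,0,0]]}';python3 -m jog '{"xyz":[[0,0,-0.02]],"angular":[[0,0,0]]}'
```

```text
time: 22.15
tool_pos: [559.6, 152.1, 55.8]
tcp_rot: [-3.139, 0.004, -1.549]
contact_force: [0.4, 0.3, -0.7]
grip_width: 17.7
time: 22.25
tool_pos: [559.3, 152.1, 55.6]
tcp_rot: [-3.138, 0.004, -1.549]
contact_force: [-0.3, 1.0, -1.0]
grip_width: 17.6
time: 22.35
tool_pos: [559.6, 152.1, 55.6]
tcp_rot: [-3.137, 0.004, -1.549]
contact_force: [-0.2, -0.1, 0.2]
grip_width: 18.0
```

```bash
python3 -m jog '{"xyz":[[-0.04,0,-0.05]],"angular":[[0,0.03,0]]}';python3 -m jog '{"xyz":[[-0.04,0,-0.04]],"angular":[[0,0,0]]}';python3 -m jog '{"xyz":[[0,0,0]],"angular":[[0,0,0]]}';  python3 -c "
from h import *
crop(capture('side'),245,170,305,235,10,'pics/s23.png');crop(capture('top'),195,300,255,345,10,'pics/t23.png')"
```

```text
time: 22.45
tool_pos: [559.1, 152.1, 54.9]
tcp_rot: [-3.139, 0.004, -1.549]
contact_force: [0.7, -0.4, -0.8]
grip_width: 17.8
time: 22.55
tool_pos: [558.9, 152.2, 54.5]
tcp_rot: [-3.138, 0.005, -1.549]
contact_force: [1.0, 0.2, 2.7]
grip_width: 17.4
time: 22.65
tool_pos: [559.2, 152.2, 54.8]
tcp_rot: [-3.137, 0.005, -1.549]
contact_force: [0.2, 0.9, 0.3]
grip_width: 17.4
```

View pics/t23.png

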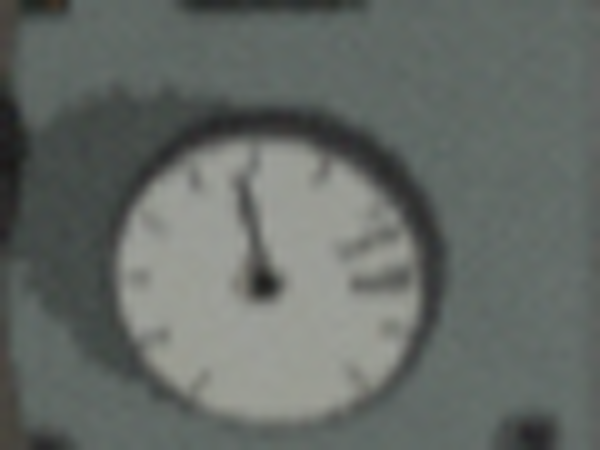

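```bash
python3 -m jog '{"xyz":[[0,0,0],[0,0,0],[0,0,0],[0,0,0]],"angular":[[0,0,0],[0,0,0],[0,0,0],[0,0,0]]}' 0.15;  python3 -c "
from h import *
crop(capture('side'),235,150,315,235,8,'pics/s24.png');crop(capture('top'),195,255,255,345,7,'pics/t24.png')"
```

```text
time: 23.15
tool_pos: [558.6, 151.9, 54.3]
tcp_rot: [-3.139, 0.004, -1.549]
contact_force: [0.1, -0.4, 0.3]
grip_width: 38.6
```

View pics/s24.png

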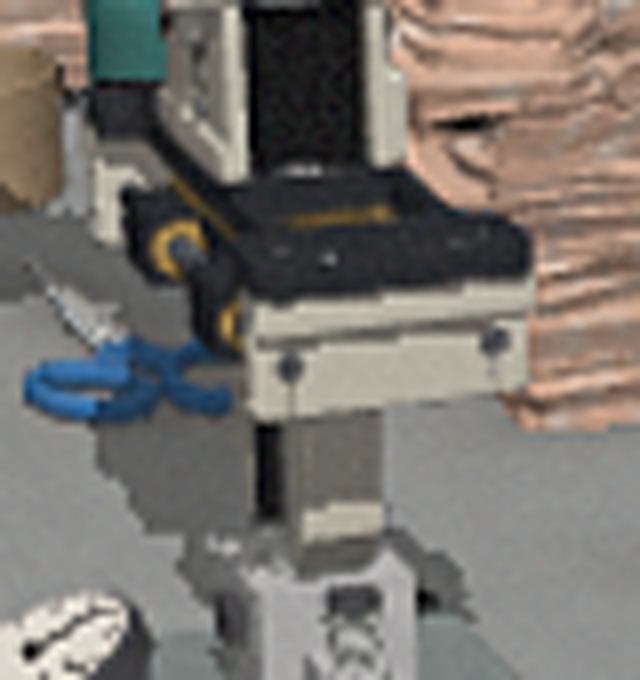

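View pics/t24.png

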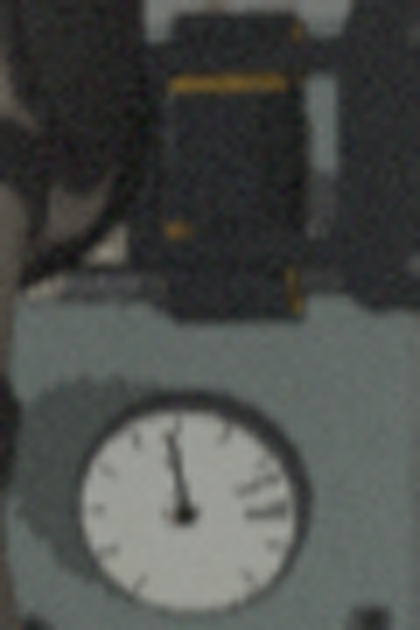

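Released, with no contact force and the needle near -1. I'll rise straight up, gently at first.

```bash
python3 -m jog '{"xyz":[[0,0,0.1],[0,0,0.2],[0,0,0.3]],"angular":[[0,0,0],[0,0,0],[0,0,0]]}'; python3 -m jog '{"xyz":[[0,0,0.5],[0,0,0.6],[0,0,0.7],[0,0,0.7],[0,0,0.7],[0,0,0.7]],"angular":[[0,0,0],[0,0,0],[0,0,0],[0,0,0],[0,0,0],[0,0,0]]}'; python3 -m jog '{"xyz":[[0,-0.6,0.4],[0,-0.8,0.4],[0,-0.9,0],[0,-0.9,0],[0,-0.9,0],[0,-0.9,0],[0,-0.8,0],[0,-0.6,0],[0,-0.3,0],[0,0,0]],"angular":[[0,0,0],[0,0,0],[0,0,0],[0,0,0],[0,0,0],[0,0,0],[0,0,0],[0,0,0],[0,0,0],[0,0,0]]}';python3 -c "
from h import *
crop(capture('side'),210,150,320,260,7,'pics/s25.png');crop(capture('top'),185,250,265,355,6,'pics/t25.png');cv2.imwrite('pics/s25f.png',capture('side')[:,:,::-1])"
```

```text
time: 23.55
tool_pos: [558.0, 151.8, 66.3]
tcp_rot: [-3.14, 0.004, -1.549]
contact_force: [-0.4, -0.2, 1.2]
grip_width: 39.1
time: 24.15
tool_pos: [558.1, 151.8, 152.0]
tcp_rot: [-3.138, 0.004, -1.549]
contact_force: [0.6, -0.6, -0.7]
grip_width: 38.6
time: 25.15
tool_pos: [557.4, 2.7, 175.4]
tcp_rot: [-3.132, 0.003, -1.553]
contact_force: [0.4, -0.2, 0.2]
grip_width: 39.3
```

View pics/s25.png

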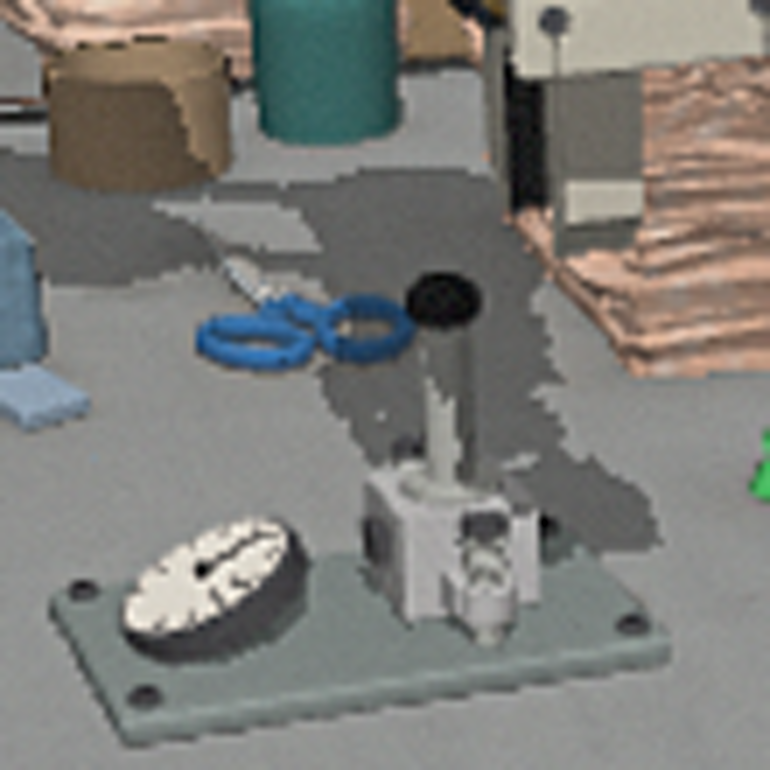

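View pics/t25.png

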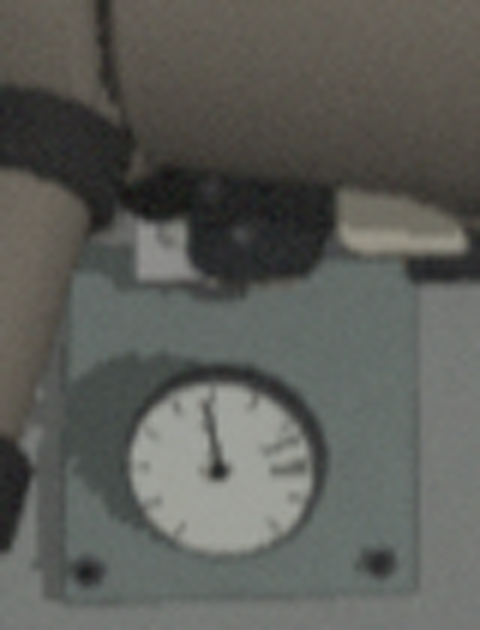

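View pics/s25f.png

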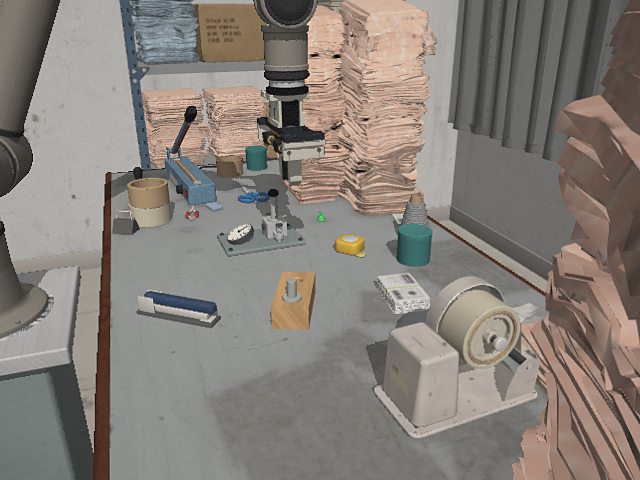

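The spindle is upright with its collar on the socket (side crop 440,490) and the needle is near 0. The peg and everything else are where they were, so I'll hand in.

```bash
python3 -c "
from h import *
bot.close_job()"
```

```text
the job is handed in; nothing more can be done
```

The job is handed in: the spindle is seated and upright in the gauge. However, one pull peak may have slightly passed the 20 N limit.

- **Seating:** I took the spindle out of the rack and pushed it into the socket. The catches gave way at about 11 N and the collar then met the rim. My hardest push was about 13 N.
- **Pull and hold:** The catches held under pull. The counted hold was at about 14–15 N for 1.5 s (t = 19.85 to 21.35), with the needle between the long marks in the pictures. I then eased off, let go and backed away.
- **Possible overload:** While I was setting the pull (t ≈ 16.95), the wrist reading touched 22.2 N. The dial read about 1.0–1.5 N below the wrist throughout, and wrist noise is around ±0.8 N. The gauge therefore peaked at roughly 20–21 N, and I have no dial picture from that moment to settle it.
- **First hold:** An earlier hold sagged from 14 N to just under 12 N, so I repeated it.
- **Grip:** The first grip stopped at 21 mm, probably on the knob's edge, so I gripped again lower. It then read 17.4–18 mm on the 16 mm shaft and showed no sign of slipping. The interface fixes the grip force at half the maximum (30 N), below the 40 N advised.
- **Last checks:** The collar is on the rim, the needle is near zero and the robot is touching nothing. The plain peg and other items look unmoved. The run took about 25 s.

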